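# Fit the dosing ring and hold the bean hopper open

## Task

Get the espresso corner ready: one of the two metal dosing rings drops into the basket of the portafilter on the tamping stand, the other is too big; find out which, leave the one that fits fully seated in the basket and let go of it, and leave the other standing upright on the worktop. Then lift the sprung lid of the grinder's bean hopper (its orange front tab is the handle) to about 60 degrees open and finish while still holding it there, so that I can pour the beans in with both hands on the bag. Leave the cup, the tin and the teaspoon where they are.

Things in the scene. Friction and masses are not known exactly. Their poses are not given: they have to be found in the camera images.
- dosing_ring_a: one of two metal dosing rings alike from above, 90 g, 44 mm high: the upper 32 mm is a body 63 mm wide outside, 49 mm inside (grip its upper part across the diameter); the lower 12 mm is a spigot 51 mm wide (fits) or 58 mm (too big), not told which. Origin: centre of the underside, z up. The one that fits slides in 12 mm till its shoulder meets the rim; the other stays 12 mm higher
- dosing_ring_b: the other dosing ring; same description as dosing_ring_a
- stand: fixed tamping stand, a dark wooden block 84 x 92 mm carrying a steel portafilter whose black handle points along the stand's +y, 165 mm out from the centre, at z = 64 mm. Origin under the block's centre, on the basket's axis
- basket_mouth (a point): centre of the round mouth of the portafilter's basket, at its rim, 85 mm above the worktop; bore 54 mm, straight, 41 mm deep, rim outer diameter 67 mm; bore axis vertical
- grinder: fixed compact electric grinder with a black base 150 x 106 mm, steel body and a clear empty bean hopper on top; about 200 mm high; origin under its centre, front along its -x, z up
- hopper_lid (a joint): hinge of the hopper's black lid: 0 shut, grows as the front edge rises, in radians (60 degrees = 1.047), stop at 1.45. A spring and the weight shut it from any angle; about 1.2 N at the tab holds it open at 60 degrees. Lid 123 x 112 x 6 mm
- lid_tab (a point): grip point in the orange tab in the middle of the lid's front edge: tab 24 mm wide along the hinge, 10 mm thick, sticking 39 mm out; this point is at mid-thickness and mid-width, 26 mm out from the lid's edge, 149 mm from the hinge line; turns with the lid (x from the tab towards the hinge, y along the hinge)
- lid_hinge (a point): middle of the lid's hinge line, fixed on the grinder at its back, 193 mm above the worktop; the hinge line is along the grinder's y, and the shut lid lies level from here to the grinder's front
- cup: small white and red espresso cup with handle, 62 x 92 x 51 mm, origin under its middle, in front of the grinder; leave it
- tin: round green and gold tin, 75 mm wide, 58 mm high, at the back behind the grinder; leave it
- spoon: teaspoon, 139 mm long, 10 mm high, lying near the front edge of the worktop; leave it

How it is judged:
On the way, in this order (a step that is already met when the one before it is completed fails the run):
1. the ring that fits is fully seated in the basket and let go, the other stands upright on the worktop (((horizontal distance between dosing_ring_a and basket_mouth below 0.003 m and height (world z) of dosing_ring_a between 0.068 and 0.076 m and angle between dosing_ring_a's own z axis and vertical below 0.06 rad and contact force between the fingers and dosing_ring_a below 0.1 N and height (world z) of dosing_ring_b between -0.004 and 0.006 m and angle between dosing_ring_b's own z axis and vertical below 0.1 rad and linear speed of dosing_ring_b below 0.02 m/s) or (horizontal distance between dosing_ring_b and basket_mouth below 0.003 m and height (world z) of dosing_ring_b between 0.068 and 0.076 m and angle between dosing_ring_b's own z axis and vertical below 0.06 rad and contact force between the fingers and dosing_ring_b below 0.1 N and height (world z) of dosing_ring_a between -0.004 and 0.006 m and angle between dosing_ring_a's own z axis and vertical below 0.1 rad and linear speed of dosing_ring_a below 0.02 m/s))), for 0.2 s.
2. the gripper holds the lid between 53 and 67 degrees open (value of joint hopper_lid between 0.925 and 1.17 rad and contact force between the fingers and hopper_lid above 0.4 N), for 0.3 s.
At the end, for the whole second after the job is handed in: The gripper still holds the hopper lid, at rest, 60 degrees open give or take 7; the ring that fits is upright and fully down in the basket (within 3 mm); the other ring stands upright at rest on the worktop (all of step 2 and velocity of joint hopper_lid between -0.1 and 0.1 rad/s and ((horizontal distance between dosing_ring_a and basket_mouth below 0.003 m and height (world z) of dosing_ring_a between 0.068 and 0.076 m and angle between dosing_ring_a's own z axis and vertical below 0.06 rad and contact force between the fingers and dosing_ring_a below 0.1 N and height (world z) of dosing_ring_b between -0.004 and 0.006 m and angle between dosing_ring_b's own z axis and vertical below 0.1 rad and linear speed of dosing_ring_b below 0.02 m/s) or (horizontal distance between dosing_ring_b and basket_mouth below 0.003 m and height (world z) of dosing_ring_b between 0.068 and 0.076 m and angle between dosing_ring_b's own z axis and vertical below 0.06 rad and contact force between the fingers and dosing_ring_b below 0.1 N and height (world z) of dosing_ring_a between -0.004 and 0.006 m and angle between dosing_ring_a's own z axis and vertical below 0.1 rad and linear speed of dosing_ring_a below 0.02 m/s))); the arm keeps its last pose, push and grip.
It fails at once if the cup, the tin or the teaspoon is moved by more than 30 mm (distance of any of cup, tin, spoon from where it was at the start of the episode above 0.03 m).
It also fails if it takes over 72 s, if anything falls off the work surface, if the arm or the gripper's body presses on something with over 40 N, if the wrist force passes 120 N, or if a joint passes its speed limit or range.

## Robot

A 6-joint arm with a two-finger parallel gripper is mounted at the origin on a cart in front of the work surface, level with it; the furniture and walls round the work are solid. World frame = base frame: x ahead of the robot, y to its left, z up, the work surface at z = 0. Lengths are in m, angles in rad, forces in N, time in s.
With the tool pointing down it reaches from about 0.225 to 0.875 m from the base axis. Payload 3.4 kg.
Tool frame: the origin (TCP) lies on the centre line of the jaws, within the pads' length; the fingertips stand 17 mm ahead of it and the grasp point (between the pads) lies 2 mm behind it (manip.finger_overhang is the distance from the TCP to the fingertips, in m); y points along the fingers, x is the direction in which the jaws open and shut, and the axes are right-handed (so a half turn about y gives the same grasp; the last joint's range is limited). The gripper opens to 85 mm and grips with 20 to 120 N. Pads are 22 mm wide; open, the fingers measure 114 mm over their backs; the gripper's body (76 mm by 85 mm) begins 54 mm behind the grasp point. The pads swing forward as they close: fully open they stand 13 mm farther back than shut.
Start: joints at [1.161, 0.276, 1.505, -0, 1.361, -0.121], TCP at [0.164, 0.551, 0.248] pointing down, gripper open.
Joint ranges: [-2.89, 2.89], [-0.75, 2.08], [0.22, 2.7], [-1.18, 4.32], [0.11, 2.71], [-2.7, 2.7]. Speed limits (rad/s): [2.57, 2.57, 3.14, 3.14, 3.14, 3.14].

## Interface

Orientations are given as a unit quaternion [w, x, y, z].
In Python, from rig import manip gives the robot as it stands.
- The arm moves only by the tool arm_command, never from a script. Its argument "commands" is a list of rows, each a list of 3 entries, a list of its own where there are three numbers: the finger opening in cm, from 0 to 8.54, then the shift along the world's x, y, z in cm, then the turn about the world's z in rad. A call has 1 to 12 rows; each row shifts and turns the commanded pose from where the row before left it; what a row does not reach is not made up. A row lasts 1/10 s, in which the tool goes at most 50 mm and 8.59 degrees, less where a joint would pass 70% of its speed; a pose out of reach is approached as far as the arm can. A call with a gripper value outside its range is refused whole. The fingers move at their own pace and stop on an object; "grip_force" is the grip in N (left out, the last holds). Time passes only in rows, so rows that do not move let the fingers close. It gives the time, the measured TCP pose, the force and the opening at its end, in the units of the state.
- manip.get_state(): the state, without advancing time (a new reading comes with each control period).
- manip.get_image(name): name is "scene" or "top"; returns a dict with "pixels" (400x640x3 uint8, red, green, blue), "range_z" (400x640 float32, m along the optical axis (not along the pixel's ray), 0 where there is no reading), "intrinsics" (3x3 intrinsics, pixels), "R" (3x3) and "t" (3): a world point X has camera coordinates R X + t. Camera axes: x right, y down, z forward; pixel columns grow to the right and rows downward; lengths in m; the calibration is good to about 2 mm. A picture is of the moment at which its call begins.
- manip.sign_off(): hands the job in, once; it reports no verdict.
The state is a dict: "clock": time; "qpos": joint angles; "qd": joint speeds; "effort": joint torques, N m; "position": TCP position; "ee_rot": TCP orientation; "contact_force": force on the tool from outside, world axes, zero at the start; "moment": the same for the moment, N m; "width": finger opening in m.
Only numpy, scipy, OpenCV 4.12 (cv2) and the standard library are available. Lean on these libraries where they do the work, as an engineer would, in place of code of your own. Each camera call takes 0.05 s, during which the arm holds its last target.

## Working session

There is one attempt and no reset: what is moved stays moved. The work goes in short steps, Python scripts to look and compute and a tool call to move; the robot and the scene stay as the last step left them, time stands still between calls to the robot, and variables do not carry over. Pictures are saved under pics/ and viewed, and the job is handed in when it is done.

Besides the shell and the picture viewer there is one more tool, called after "Emit:" as name([rows], argument=value, ...), one row to a line, values as JSON. arm_command: Moves the arm, as the interface text tells. Its arguments: {"type":"object","properties":{"commands":{"type":"array"},"grip_force":{"type":"number"}},"required":["commands"]}

```bash
ls; mkdir -p pics
python3 - <<'E'
from rig import manip
import cv2,numpy as np
for n in("scene","top"):
    d=manip.get_image(n); cv2.imwrite(f"pics/{n}0.png",d["pixels"][:,:,::-1])
    np.savez(f"pics/{n}0.npz",**d)
    print(n,np.round(d["intrinsics"],1).tolist(),np.round(d["R"],3).tolist(),np.round(d["t"],3), -d["R"].T@d["t"])
print(manip.get_state()); print(manip.finger_overhang)
E
```

```text
pics
scene [[513.8, 0.0, 319.9], [0.0, 513.8, 204.1], [0.0, 0.0, 1.0]] [[0.519, -0.855, -0.013], [-0.537, -0.313, -0.783], [0.666, 0.413, -0.621]] [-0.148  0.45   0.812] [-0.22188116 -0.32147593  0.8549329 ]
top [[433.9, 0.0, 323.6], [0.0, 433.9, 195.6], [0.0, 0.0, 1.0]] [[-0.022, -1.0, -0.004], [-0.981, 0.023, -0.192], [0.192, -0.0, -0.981]] [0.171 0.572 1.068] [0.36000894 0.15862746 1.15863717]
{'clock': 0.1, 'qpos': array([ 1.16099788e+00,  2.76527936e-01,  1.50600848e+00,  3.04767116e-05,
        1.36067595e+00, -1.20996493e-01]), 'qd': array([-0.0008199 , -0.00128659, -0.00172462,  0.00040664,  0.00117683,
       -0.00089755]), 'effort': array([ 2.06257835e-03, -4.17701554e+01, -2.46404082e+01, -1.23190157e-04,
        5.82029883e-03, -7.05692997e-06]), 'position': array([0.16358122, 0.55078756, 0.24752758]), 'ee_rot': array([-0.56647174,  0.56702254,  0.42234216, -0.42334656]), 'contact_force': array([ 0.53811916, -0.75321542, -0.27623118]), 'moment': array([-0.00719314,  0.01403015,  0.00159222]), 'width': 0.08535233034909193}
0.017
```

View pics/scene0.png

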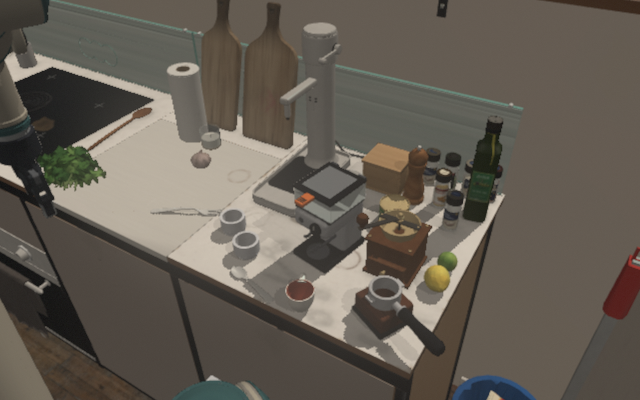

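View pics/top0.png

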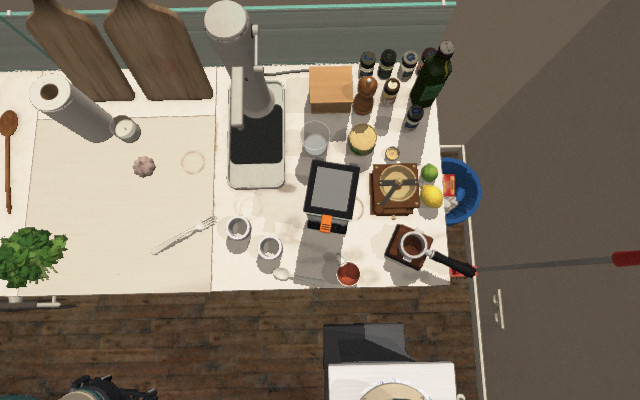

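Run:
```python
import cv2,numpy as np
a=cv2.imread("pics/top0.png")[150:300,210:490]; cv2.imwrite("pics/t1.png",cv2.resize(a,None,fx=2.8,fy=2.8,interpolation=cv2.INTER_CUBIC))
a=cv2.imread("pics/scene0.png")[160:360,200:460]; cv2.imwrite("pics/s1.png",cv2.resize(a,None,fx=3,fy=3,interpolation=cv2.INTER_CUBIC))
```

```text
(no output)
```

View pics/t1.png

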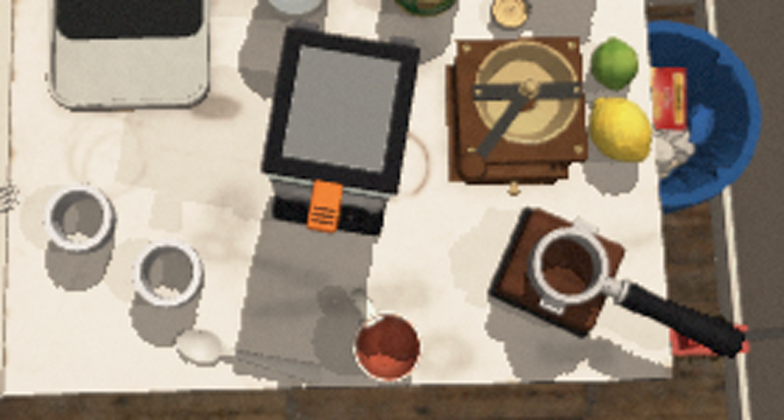

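View pics/s1.png

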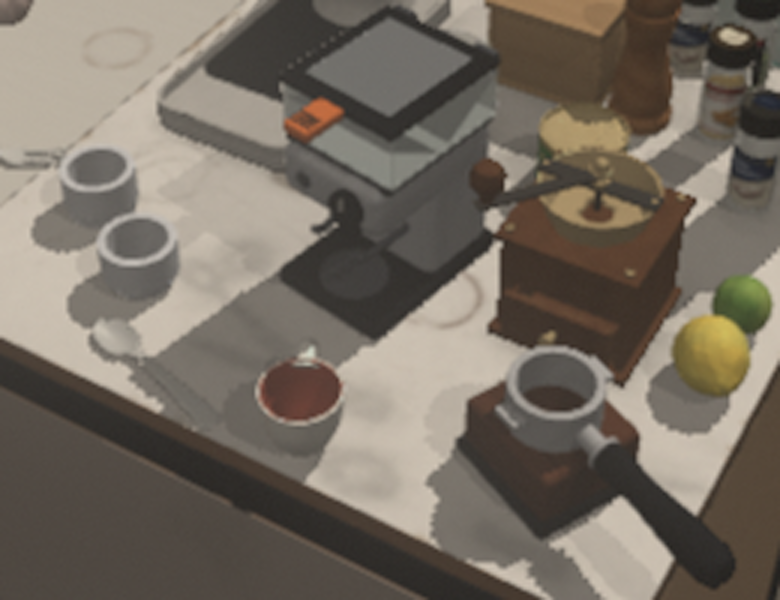

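```bash
cat > h.py <<'E'
import numpy as np,cv2
from scipy.optimize import least_squares
def load(n): return dict(np.load(f"pics/{n}.npz"))
def cloud(d):
    K,R,t=d["intrinsics"],d["R"],d["t"]; z=d["range_z"].astype(float)
    v,u=np.mgrid[0:z.shape[0],0:z.shape[1]]
    P=np.stack([(u-K[0,2])/K[0,0]*z,(v-K[1,2])/K[1,1]*z,z],-1)
    W=(P-t)@R; W[z==0]=np.nan; return W
def circ(p):
    f=lambda q:np.hypot(p[:,0]-q[0],p[:,1]-q[1])-q[2]
    m=p.mean(0); r=least_squares(f,[m[0],m[1],.03],loss="soft_l1",f_scale=.002); return r.x,np.std(f(r.x))
def proj(d,X):
    c=np.asarray(X)@d["R"].T+d["t"]; p=c@d["intrinsics"].T; return p[...,:2]/p[...,2:]
def onplane(d,uv,z):
    uv=np.atleast_2d(uv); K=d["intrinsics"]; r=np.c_[(uv-[K[0,2],K[1,2]])/[K[0,0],K[1,1]],np.ones(len(uv))]@d["R"]
    c=-d["R"].T@d["t"]; s=(z-c[2])/r[:,2]; return c+s[:,None]*r
E
python3 - <<'E'
from h import *
T=load("top0");S=load("scene0");WT=cloud(T);WS=cloud(S)
for nm,(u,v),z in(("r1",(238,229),.044),("r2",(269,248),.044),("bask",(413,246),.085)):
    c=onplane(T,(u,v),z)[0]; print(nm,c.round(4))
    for W,k in((WT,"top"),(WS,"scene")):
        m=(np.hypot(W[...,0]-c[0],W[...,1]-c[1])<.05)&(abs(W[...,2]-z)<.005)
        p=W[m]; x,s=circ(p[:,:2]); r=np.hypot(*(p[:,:2]-x[:2]).T)
        print(k,m.sum(),x.round(4),s.round(4),p[:,2].mean().round(4),np.percentile(r,[2,98]).round(4))
# orange tab
for W,d,k in((WT,T,"top"),(WS,S,"scene")):
    a=d["pixels"].astype(int); m=(a[...,0]>180)&(a[...,1]<130)&(a[...,2]<70)&(abs(W[...,2]-.19)<.04)
    p=W[m]; print(k,m.sum(),p.mean(0).round(4)); print(np.linalg.eigh(np.cov(p[:,:2].T))); print(p.min(0).round(4),p.max(0).round(4))
E
```

```text
r1 [0.4958 0.3811 0.044 ]
top 188 [0.5012 0.3831 0.0279] 0.0022 0.0433 [0.0241 0.0315]
scene 150 [0.4974 0.384  0.0282] 0.0027 0.0416 [0.0224 0.033 ]
r2 [0.4452 0.3009 0.044 ]
top 193 [0.4481 0.3006 0.028 ] 0.0021 0.0439 [0.0244 0.0315]
scene 194 [0.4442 0.3013 0.0283] 0.0027 0.0417 [0.0224 0.033 ]
bask [ 0.439  -0.0591  0.085 ]
top 214 [ 0.4436 -0.0596  0.0301] 0.0021 0.0851 [0.0267 0.0333]
scene 266 [ 0.4398 -0.0592  0.0301] 0.0022 0.0828 [0.0259 0.0341]
top 91 [0.4844 0.1566 0.1972]
EighResult(eigenvalues=array([5.14737893e-05, 1.44942576e-04]), eigenvectors=array([[-0.14855979, -0.98890343],
       [-0.98890343,  0.14855979]]))
[0.466  0.1428 0.1934] [0.5046 0.168  0.2012]
scene 39 [0.4918 0.1547 0.1957]
EighResult(eigenvalues=array([2.96125273e-05, 4.82812800e-05]), eigenvectors=array([[ 0.16426232, -0.98641669],
       [-0.98641669, -0.16426232]]))
[0.4673 0.1452 0.1935] [0.5001 0.1654 0.1986]
```

Run:
```python
from h import *
S=load("scene0");W=cloud(S)
for c in((.4974,.384),(.4442,.3013)):
    r=np.hypot(W[...,0]-c[0],W[...,1]-c[1]); cam=np.array([-.222,-.321])-c; cam/=np.linalg.norm(cam)
    out=((W[...,:2]-c)@cam>.02)
    for z in np.arange(-.004,.048,.004):
        m=out&(r<.045)&(W[...,2]>=z)&(W[...,2]<z+.004); 
        q=np.sort(r[m])[:]; print(f"{z:.3f}",m.sum(),(q*1000).round(0)[:30].astype(int))
a=S["pixels"][200:265,215:265]; cv2.imwrite("pics/s2.png",cv2.resize(a[:,:,::-1],None,fx=9,fy=9,interpolation=cv2.INTER_CUBIC))
```

```text
-0.004 43 [25 26 27 28 28 29 30 30 31 31 31 32 33 33 33 33 34 35 35 35 36 36 38 38
 38 39 39 39 39 39]
0.000 11 [24 26 26 28 28 29 30 41 43 43 44]
0.004 14 [24 25 26 27 27 27 27 27 27 28 28 28 29 31]
0.008 14 [25 26 27 27 28 29 29 29 29 29 29 29 30 30]
0.012 20 [27 28 28 28 28 28 29 29 29 29 29 30 30 30 30 30 30 31 31 31]
0.016 20 [28 28 28 28 29 29 29 29 29 30 30 30 30 30 30 31 31 31 31 33]
0.020 24 [25 27 27 28 28 28 28 28 29 29 29 29 30 30 30 31 31 31 31 31 32 32 33 34]
0.024 20 [26 27 28 28 29 29 29 30 30 30 30 30 30 31 31 32 32 32 32 32]
0.028 26 [26 27 27 28 28 28 29 29 29 30 30 30 30 30 31 31 31 31 31 31 31 31 32 32
 33 33]
0.032 23 [27 28 28 28 28 29 29 29 29 30 30 30 30 30 30 30 31 31 31 31 32 32 33]
0.036 26 [21 26 27 27 28 28 28 28 28 29 29 29 29 29 30 30 30 30 30 30 31 31 31 32
 32 33]
0.040 27 [24 25 25 25 26 26 26 27 28 28 28 28 29 29 29 30 30 30 30 30 30 30 30 31
 31 32 33]
0.044 4 [28 29 30 31]
-0.004 124 [22 22 23 24 24 25 25 26 26 26 27 27 27 27 28 28 28 29 29 29 29 29 29 29
 29 30 30 30 30 31]
0.000 50 [21 22 23 23 24 24 24 25 25 27 27 27 28 28 30 31 31 33 33 35 35 35 35 35
 36 36 37 37 37 38]
0.004 5 [25 26 26 29 33]
0.008 7 [26 27 28 29 29 29 30]
0.012 27 [26 27 27 27 27 28 28 29 29 29 29 30 30 30 30 30 30 30 30 30 30 31 31 31
 32 32 32]
0.016 27 [25 26 27 27 27 27 28 29 29 29 29 29 29 29 30 30 30 30 30 30 31 31 31 31
 31 32 32]
0.020 21 [26 26 27 27 28 28 28 28 29 29 29 29 30 30 30 30 30 31 31 31 31]
0.024 21 [27 27 27 27 27 28 29 29 29 29 29 30 30 30 30 30 30 31 31 32 32]
0.028 23 [26 27 27 27 28 28 28 29 29 29 30 30 30 30 30 30 31 31 31 31 31 32 32]
0.032 26 [26 27 27 28 28 28 29 29 29 29 29 30 30 30 30 30 30 30 31 31 31 31 31 32
 32 32]
0.036 22 [24 27 28 28 28 28 30 30 30 30 30 30 30 30 31 31 31 31 31 31 32 32]
0.040 42 [22 22 24 24 25 25 25 25 26 26 26 27 27 27 27 27 27 27 28 28 28 29 29 29
 29 29 29 30 30 30]
0.044 6 [27 28 30 30 32 32]
```

View pics/s2.png

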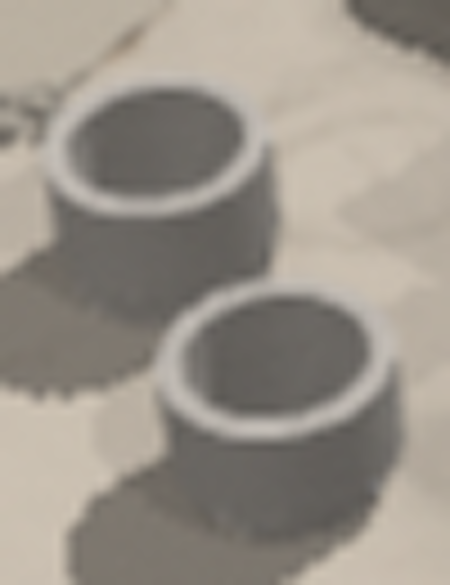

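Run:
```python
from h import *
from scipy.spatial.transform import Rotation as Ro
print(Ro.from_quat([.56702254,.42234216,-.42334656,-.56647174]).as_matrix().round(3))
T=load("top0");W=cloud(T)
c=np.array([[287,28],[418,45],[397,193],[262,175]])/2.8+[210,150]-.3
p=onplane(T,c,.196); print(p.round(4))
for i in range(4): d=p[(i+1)%4]-p[i]; print(np.linalg.norm(d).round(4),np.degrees(np.arctan2(d[1],d[0])).round(1))
m=(abs(W[...,0]-.53)<.08)&(abs(W[...,1]+.03)<.07); q=W[m]; 
for z in(.06,.08,.1,.12,.14,.16):
    s=q[(q[:,2]>z)]; print(z,len(s),s.min(0).round(3) if len(s) else'',s.max(0).round(3)if len(s) else'')
```

```text
[[ 0.285 -0.001 -0.959]
 [ 0.959 -0.001  0.285]
 [-0.002 -1.     0.   ]]
[[0.6334 0.1826 0.196 ]
 [0.6165 0.0757 0.196 ]
 [0.4948 0.0971 0.196 ]
 [0.5119 0.2048 0.196 ]]
0.1083 -99.0
0.1235 170.0
0.109 81.0
0.1236 -10.3
0.06 1633 [ 0.45  -0.092  0.06 ] [0.61  0.039 0.183]
0.08 1554 [ 0.45  -0.092  0.08 ] [0.61  0.039 0.183]
0.1 1454 [ 0.507 -0.078  0.1  ] [0.61  0.039 0.183]
0.12 587 [ 0.507 -0.068  0.12 ] [0.61  0.039 0.183]
0.14 239 [ 0.507 -0.062  0.14 ] [0.597 0.039 0.183]
0.16 75 [0.507 0.022 0.168] [0.531 0.039 0.183]
```

Emit:
arm_command([
  [8.54, [2.36, -2.08, 0], -0.121],
  [8.54, [2.36, -2.08, 0], -0.121],
  [8.54, [2.36, -2.08, 0], -0.121],
  [8.54, [2.36, -2.08, 0], -0.121],
  [8.54, [2.36, -2.08, 0], -0.121],
  [8.54, [2.36, -2.08, 0], -0.121],
  [8.54, [2.36, -2.08, 0], -0.121],
  [8.54, [2.36, -2.08, -2], -0.121],
  [8.54, [2.36, -2.08, -3], -0.121],
  [8.54, [2.36, -2.08, -3], -0.121],
  [8.54, [2.36, -2.08, -3], -0.121],
  [8.54, [2.36, -2.08, -2], -0.121],
], grip_force=20)

```text
clock: 1.3
position: [0.4465, 0.3, 0.116]
ee_rot: [-0.704, 0.705, -0.063, 0.061]
contact_force: [0.1, 0.7, 0.9]
width: 0.0852
```

```bash
cat > snap.py <<'E'
import sys
from rig import manip
from h import *
def snap(tag):
    for n in("scene","top"):
        d=manip.get_image(n); np.savez(f"pics/{n}{tag}.npz",**d)
if __name__=="__main__":
    tag=sys.argv[1]; x,y,z=map(float,sys.argv[2:5]); snap(tag); o=[]
    for n in("scene","top"):
        d=load(n+tag); u,v=proj(d,[x,y,z]).astype(int); a=d["pixels"][max(v-50,0):v+50,max(u-66,0):u+66,::-1]
        print(n,"crop origin",u-66,v-50)
        o.append(cv2.resize(a,(396,300),interpolation=cv2.INTER_CUBIC))
    cv2.imwrite(f"pics/c{tag}.png",np.hstack(o)); s=manip.get_state(); print(s["clock"],s["position"].round(4),s["width"],s["contact_force"].round(2))
E
python3 snap.py 1 .4465 .3 .05
```

```text
scene crop origin 179 187
top crop origin 203 197
1.4 [0.4477 0.2984 0.115 ] 0.08546485664198114 [-0.19  0.81 -0.07]
```

View pics/c1.png

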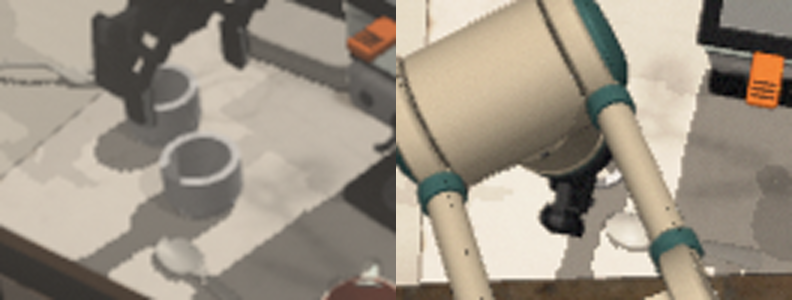

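Emit:
arm_command([
  [8.54, [0, 0.2, -2], 0],
  [8.54, [0, 0, -2], 0],
  [8.54, [0, 0, -2], 0],
  [8.54, [0, 0, -2], 0],
  [6, [0, 0, 0], 0],
  [6, [0, 0, 0], 0],
  [6, [0, 0, 0], 0],
  [6, [0, 0, 0], 0],
], grip_force=20)

```text
clock: 2.2
position: [0.4475, 0.3041, 0.0394]
ee_rot: [0.705, -0.704, 0.059, -0.061]
contact_force: [-0.2, -0.3, -1.0]
width: 0.0625
```

Emit:
arm_command([
  [8.54, [0, 0, 0], 0],
  [8.54, [0, 0, 0], 0],
  [8.54, [0, 0, 0], 0.1],
  [8.54, [0, 0, 0], 0.1471],
  [8.54, [0, 0, 0], 0.1471],
  [8.54, [0, 0, 0], 0.1471],
  [8.54, [0, 0, 0], 0.1471],
  [8.54, [0, 0, 0], 0.1471],
  [8.54, [0, 0, 0], 0.1471],
  [8.54, [0, 0, 0], 0.1471],
  [8.54, [0, 0, 0], 0.1471],
  [8.54, [0, 0, 0], 0.1471],
])

```text
clock: 3.4
position: [0.4471, 0.3036, 0.0386]
ee_rot: [0.571, -0.571, -0.417, 0.416]
contact_force: [0.0, 0.3, -0.2]
width: 0.0856
```

```bash
python3 -c "
from rig import manip
for i in range(2):
    s=manip.get_state();print(s['position'].round(4),s['width'],s['contact_force'].round(2),s['ee_rot'].round(3),s['qpos'].round(3))
    manip.get_image('scene')
"
```

```text
[0.4471 0.3036 0.0386] 0.08564306246614486 [ 0.    0.32 -0.18] [ 0.571 -0.571 -0.417  0.416] [ 0.468  0.426  1.868  0.     0.847 -0.792]
[0.4471 0.3036 0.0386] 0.08539572659017586 [-0.19  0.27 -0.11] [-0.571  0.571  0.418 -0.417] [ 0.468  0.426  1.868  0.     0.847 -0.796]
```

Emit:
arm_command([
  [8.54, [0, 0, -0.4], 0.13],
  [8.54, [0, 0, 0], 0],
  [6, [0, 0, 0], 0],
  [6, [0, 0, 0], 0],
  [6, [0, 0, 0], 0],
  [6, [0, 0, 0], 0],
  [6, [0, 0, 0], 0],
  [6, [0, 0, 1], 0],
  [6, [0, 0, 3], 0],
  [6, [0, 0, 4], 0],
  [6, [0, 0, 5], 0],
  [6, [0, 0, 5], 0],
], grip_force=35)

```text
clock: 4.7
position: [0.4463, 0.3033, 0.216]
ee_rot: [0.545, -0.544, -0.451, 0.451]
contact_force: [1.3, 0.7, -1.3]
width: 0.0622
```

```bash
python3 snap.py 2 .447 .303 .2
```

```text
scene crop origin 171 134
top crop origin 193 191
4.8 [0.4508 0.3057 0.2221] 0.06226713718791638 [ 0.81 -0.19 -0.75]
```

View pics/c2.png

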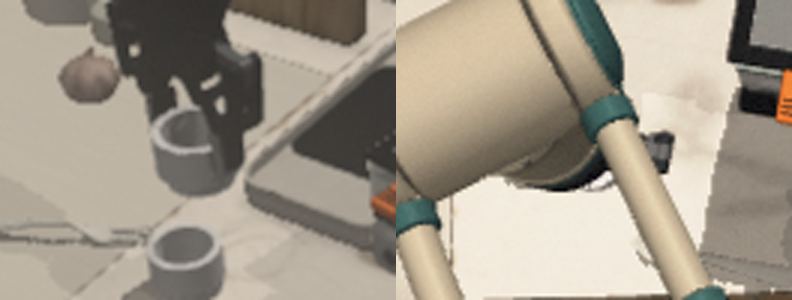

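Run:
```python
from h import *
d=load("scene2");a=d["pixels"][160:240,205:265,::-1]; cv2.imwrite("pics/z2.png",cv2.resize(a,None,fx=7,fy=7,interpolation=cv2.INTER_CUBIC))
```

```text
(no output)
```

View pics/z2.png

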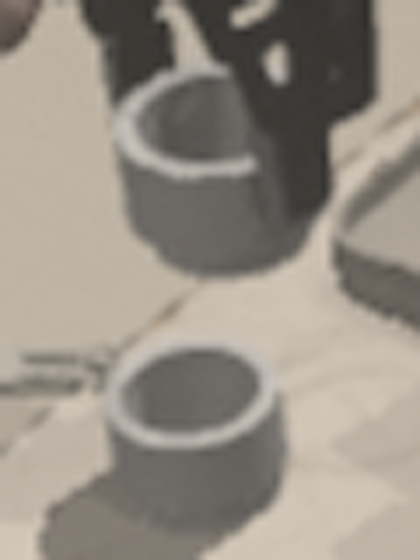

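Run:
```python
from rig import manip
from h import *
for i in range(4):
    s=manip.get_state();print(s['position'].round(4),s['clock'],s['ee_rot'].round(3),s['qd'].round(3)); manip.get_image('scene')
manip_d=manip.get_image('scene'); np.savez("pics/scene3.npz",**manip_d)
d=load("scene3");W=cloud(d)
a=d["pixels"].astype(int); c=np.array([.447,.3036])
m=(np.hypot(W[...,0]-c[0],W[...,1]-c[1])<.045)&(W[...,2]>.17)&(W[...,2]<.25)&(a.min(-1)>75)
p=W[m];print(m.sum(),np.percentile(p[:,2],[1,10,50,90,99]).round(4))
for lo,hi in((.226,.238),):
    q=p[(p[:,2]>lo)&(p[:,2]<hi)]; print(len(q),circ(q[:,:2]),q[:,2].mean())
```

```text
[0.4508 0.3057 0.2221] 4.8 [-0.543  0.546  0.457 -0.446] [-0.001  0.057  0.118  0.    -0.066  0.001]
[0.4489 0.3047 0.2185] 4.85 [-0.544  0.545  0.454 -0.448] [-0.001  0.048  0.096 -0.002 -0.013 -0.001]
[0.4473 0.3038 0.2158] 4.9 [-0.544  0.545  0.452 -0.45 ] [ 0.001  0.036  0.062  0.    -0.003 -0.002]
[0.4463 0.3033 0.214 ] 4.95 [ 0.545 -0.544 -0.451  0.451] [-0.     0.027  0.036 -0.001 -0.002 -0.001]
644 [0.178  0.1898 0.208  0.2213 0.2419]
22 (array([0.44853454, 0.3020543 , 0.03929593]), np.float64(0.0028599117549134375)) 0.23212925620738256
```

Run:
```python
from rig import manip
from h import *
for i in range(3): manip.get_image('top')
s=manip.get_state();print(s['position'].round(4),s['qd'].round(3))
d=manip.get_image('scene'); np.savez("pics/scene4.npz",**d);W=cloud(d)
a=d["pixels"].astype(int); c=np.array([.447,.3036])
m=(np.hypot(W[...,0]-c[0],W[...,1]-c[1])<.045)&(a.min(-1)>120)&(W[...,2]>.2)&(W[...,2]<.24)
vv,uu=np.nonzero(m); uv=np.c_[uu,vv].astype(float)
print(len(uv)); 
b=d["pixels"][150:230,205:265,::-1].copy(); 
b[vv-150,uu-205]=(0,0,255); cv2.imwrite("pics/z4.png",cv2.resize(b,None,fx=7,fy=7,interpolation=cv2.INTER_NEAREST))
q=onplane(d,uv,.223); print(circ(q[:,:2]))
# same method on ring2 & basket in scene0
d0=load("scene0");W0=cloud(d0);a0=d0["pixels"].astype(int)
for c,z,t in(((.4456,.301),.044,120),((.4417,-.0594),.085,110),((.4974,.384),.044,120)):
    m=(np.hypot(W0[...,0]-c[0],W0[...,1]-c[1])<.045)&(a0.min(-1)>t)&(abs(W0[...,2]-z)<.012)
    m=m&((a0.max(-1)-a0.min(-1))<25)
    vv,uu=np.nonzero(m); q=onplane(d0,np.c_[uu,vv].astype(float),z); r=np.hypot(*(q[:,:2]-c).T); q=q[(r>.02)&(r<.038)]
    print(len(q),circ(q[:,:2]))
```

```text
[0.4462 0.3032 0.2126] [ 0.001 -0.003 -0.01  -0.001  0.     0.003]
110
(array([0.44109409, 0.30042792, 0.02781681]), np.float64(0.005938962968723245))
158 (array([0.44417018, 0.30025171, 0.02796276]), np.float64(0.0022805387860141656))
213 (array([ 0.44006097, -0.06000491,  0.03017144]), np.float64(0.0019834876185443042))
131 (array([0.49694911, 0.38279129, 0.02792758]), np.float64(0.0024355089884377746))
```

View pics/z4.png

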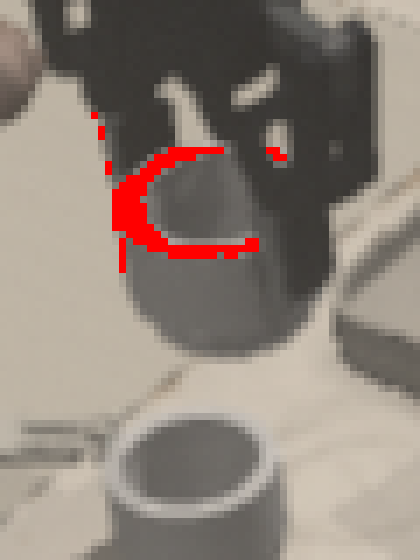

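```bash
cat >> h.py <<'E'
def rim(d,c,z,t,zt=.012,fix=None):
    W=cloud(d);a=d["pixels"].astype(int)
    m=(a.min(-1)>t)&((a.max(-1)-a.min(-1))<25)&(abs(W[...,2]-z)<zt)
    vv,uu=np.nonzero(m); q=onplane(d,np.c_[uu,vv].astype(float),z)[:,:2]; c=np.array(c)
    for i in range(6):
        r=np.hypot(*(q-c).T); k=q[(r>.0225)&(r<.034)]; x,s=circ(k); c=x[:2]
    return x,s,len(k)
E
python3 - <<'E'
from h import *
d=load("scene4");print(rim(d,(.4468,.3032),.223,130)); print(rim(d,(.4438,.300),.223,140))
E
```

```text
(array([0.44101591, 0.30044094, 0.0273592 ]), np.float64(0.0019504299576308364), 83)
(array([0.44119501, 0.30059624, 0.02733424]), np.float64(0.0018559721978524087), 74)
```

Emit:
arm_command([
  [6, [0, 0, 3], 0],
  [6, [0, -2, 3], 0],
  [6, [-0.04, -3.8, 0], 0],
  [6, [-0.04, -3.8, 0], 0],
  [6, [-0.04, -3.8, 0], 0],
  [6, [-0.04, -3.8, 0], 0],
  [6, [-0.04, -3.8, 0], 0],
  [6, [-0.04, -3.8, 0], 0],
  [6, [-0.04, -3.8, 0], 0],
  [6, [-0.04, -3.8, 0], 0],
  [6, [-0.04, -3.8, 0], 0],
  [6, [0, 0, 0], 0],
])

```text
clock: 6.45
position: [0.4434, -0.0625, 0.2738]
ee_rot: [-0.545, 0.546, 0.449, -0.45]
contact_force: [-0.3, 1.3, -1.7]
width: 0.0622
```

Emit:
arm_command([
  [6, [0, 0, -3], 0],
  [6, [0, 0, -3.5], 0],
  [6, [0, 0, -3.5], 0],
  [6, [0, 0, -3], 0],
  [6, [0, 0, 0], 0],
  [6, [0, 0, 0], 0],
  [6, [0, 0, 0], 0],
])

```text
clock: 7.15
position: [0.4448, -0.0584, 0.1458]
ee_rot: [-0.544, 0.545, 0.452, -0.451]
contact_force: [0.1, 0.3, -1.1]
width: 0.0624
```

```bash
python3 snap.py 5 .444 -.059 .12
python3 - <<'E'
from h import *
for n in("scene5","top5"):
    d=load(n); 
    for t in(120,135):
        try: print(n,rim(d,(.444,-.059),.153,t))
        except Exception as e: print(e)
E
```

```text
scene crop origin 320 223
top crop origin 349 192
7.25 [ 0.4447 -0.0585  0.146 ] 0.0625497702917171 [-0.57  0.76 -0.77]
scene5 (array([ 0.44309485, -0.05835224,  0.02759674]), np.float64(0.002031245014599844), 153)
scene5 (array([ 0.44342706, -0.05819561,  0.02760066]), np.float64(0.0018432993234081254), 139)
top5 (array([ 0.45109264, -0.06425718,  0.03327904]), np.float64(0.0010582593955268762), 28)
Initial guess is outside of provided boundsh.py:11: RuntimeWarning: Mean of empty slice.
  m=p.mean(0); r=least_squares(f,[m[0],m[1],.03],loss="soft_l1",f_scale=.002); return r.x,np.std(f(r.x))
  ret = um.true_divide(
```

View pics/c5.png

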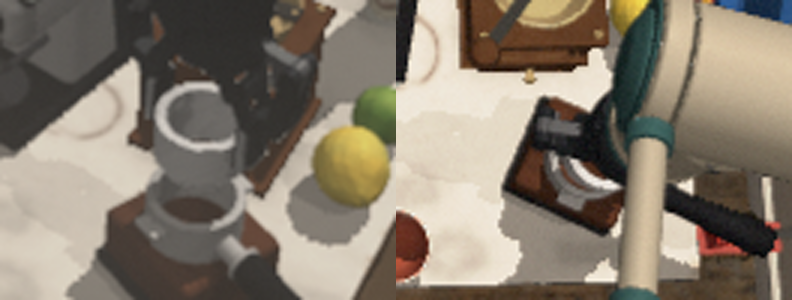

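Run:
```python
from h import *
d=load("scene5");W=cloud(d);a=d["pixels"].astype(int)
m=(a.min(-1)>125)&((a.max(-1)-a.min(-1))<25)&(abs(W[...,2]-.152)<.012)&(np.hypot(W[...,0]-.442,W[...,1]+.06)<.045)
p=W[m]; c=np.array([.442,-.06])
for i in range(6):
    r=np.hypot(*(p[:,:2]-c).T);k=p[(r>.022)&(r<.034)];x,s=circ(k[:,:2]);c=x[:2]
print(x,s,len(k),k[:,2].mean(),np.median(k[:,2]))
for z in(.1530,.1555): print(z,rim(d,(.444,-.059),z,125))
```

```text
[ 0.44310455 -0.058479    0.0277701 ] 0.0020454657034475305 148 0.15298545959498389 0.15299294446470402
0.153 (array([ 0.44326947, -0.05831878,  0.0275896 ]), np.float64(0.0019525590220774434), 147)
0.1555 (array([ 0.44087058, -0.05920562,  0.0274917 ]), np.float64(0.001920063857187906), 146)
```

Emit:
arm_command([
  [6, [-0.15, -0.08, -1], 0],
  [6, [0, 0, -1], 0],
  [6, [0, 0, -0.4], 0],
  [6, [0, 0, 0], 0],
  [6, [0, 0, -0.2], 0],
  [6, [0, 0, -0.2], 0],
  [6, [0, 0, -0.1], 0],
  [6, [0, 0, 0], 0],
])

```text
clock: 8.05
position: [0.4418, -0.0592, 0.1151]
ee_rot: [0.545, -0.544, -0.451, 0.451]
contact_force: [0.6, -0.2, -1.5]
width: 0.0622
```

```bash
python3 snap.py 6 .444 -.059 .1
```

```text
scene crop origin 319 230
top crop origin 348 193
8.15 [ 0.4419 -0.0592  0.1153] 0.06250412934112985 [-0.51  0.11 -0.8 ]
```

View pics/c6.png

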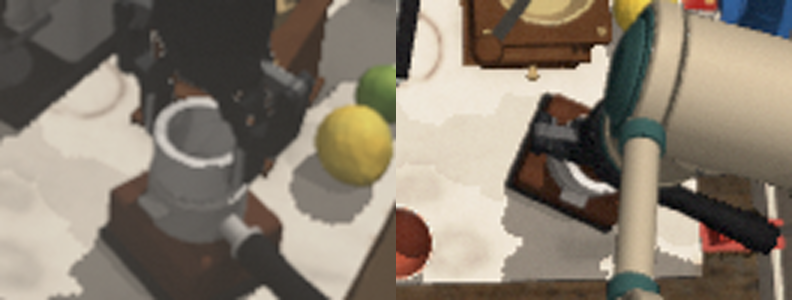

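Emit:
arm_command([
  [6, [0, 0, -0.2], 0],
  [6, [0, 0, -0.2], 0],
  [6, [0, 0, -0.2], 0],
  [6, [0, 0, -0.1], 0],
  [6, [0, 0, 0], 0],
])

```text
clock: 8.65
position: [0.4418, -0.0592, 0.1081]
ee_rot: [0.545, -0.544, -0.451, 0.451]
contact_force: [0.3, 0.3, -0.9]
width: 0.0623
```

Inserted ~12 mm with no resistance: this ring fits. A touch further, then release.

Emit:
arm_command([
  [6, [0, 0, -0.1], 0],
  [6, [0, 0, 0], 0],
  [7.4, [0, 0, 0], 0],
  [7.4, [0, 0, 0], 0],
  [7.4, [0, 0, 0], 0],
  [7.4, [0, 0, 1], 0],
  [7.4, [0, 0, 2], 0],
  [7.4, [0, 0, 4], 0],
  [7.4, [0, 0, 5], 0],
  [7.4, [0, 0, 5], 0],
  [7.4, [0, 0, 0], 0],
])

```text
clock: 9.75
position: [0.4457, -0.0603, 0.285]
ee_rot: [-0.54, 0.549, 0.454, -0.448]
contact_force: [0.1, -0.8, -0.6]
width: 0.0742
```

```bash
python3 snap.py 7 .444 -.059 .1
python3 - <<'E'
from h import *
d=load("scene7");W=cloud(d);a=d["pixels"].astype(int)
m=(a.min(-1)>115)&((a.max(-1)-a.min(-1))<25)&(abs(W[...,2]-.115)<.02)&(np.hypot(W[...,0]-.442,W[...,1]+.06)<.045)
p=W[m]; c=np.array([.442,-.06])
for i in range(6):
    r=np.hypot(*(p[:,:2]-c).T);k=p[(r>.022)&(r<.034)];x,s=circ(k[:,:2]);c=x[:2]
print(x,s,len(k),np.percentile(k[:,2],[5,50,95]))
A=np.c_[k[:,:2]-c,np.ones(len(k))]; print("plane",np.linalg.lstsq(A,k[:,2],rcond=None)[0])
E
```

```text
scene crop origin 319 230
top crop origin 348 193
9.85 [ 0.4423 -0.0593  0.279 ] 0.07358351492764055 [ 0.08 -0.04  0.31]
[ 0.43978341 -0.0595227   0.0278607 ] 0.0022465139602249147 241 [0.11203842 0.11537658 0.11727749]
plane [-0.00455373 -0.02106933  0.11480774]
```

View pics/c7.png

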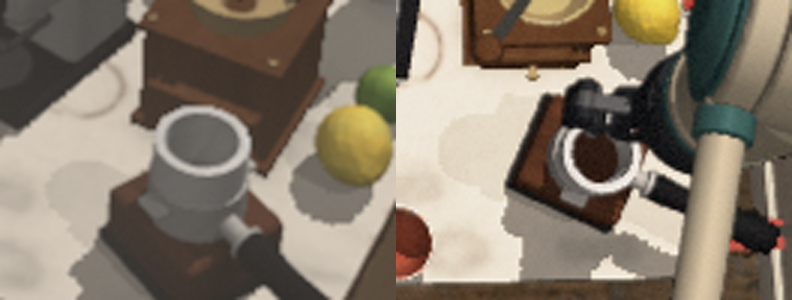

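Emit:
arm_command([
  [5, [0.5, 3, 0], 0.02],
  [5, [0.6, 3.7, 0], 0],
  [5, [0.6, 3.7, 0], 0],
  [5, [0.6, 3.7, 0], 0],
  [5, [0.6, 3.7, 0], 0],
  [5, [0.5, 3.7, 0], 0],
  [5, [0, 0, 0], 0],
  [5, [0, 0, -2], 0],
  [5, [0, 0, -2], 0],
  [5, [0, 0, -1], 0],
  [5, [0, 0, 0], 0],
  [5, [0, 0, 0], 0],
])

```text
clock: 11.05
position: [0.4759, 0.1553, 0.2272]
ee_rot: [0.54, -0.54, -0.456, 0.457]
contact_force: [0.0, -0.1, 0.1]
width: 0.05
```

```bash
python3 snap.py 8 .476 .156 .2
```

```text
scene crop origin 235 148
top crop origin 259 177
11.15 [0.4765 0.1556 0.2281] 0.05010838147530677 [-0.22  0.41  1.76]
```

View pics/c8.png

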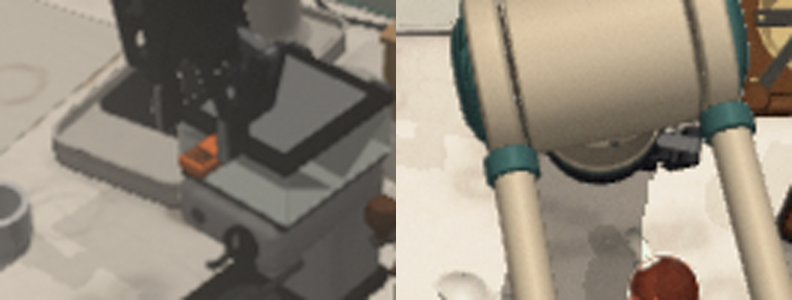

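Run:
```python
from h import *
for n in("top0","scene0"):
    W=cloud(load(n)); u=np.array([-.985,.174]);v=np.array([.174,.985]);o=np.array([.476,.156])
    s=(W[...,:2]-o)@u; t=(W[...,:2]-o)@v
    for a in(-28,-20,-12,-4,4,12):
        r=[]
        for b in(-40,-25,-5,18,33):
            m=(s>=a/1e3)&(s<(a+8)/1e3)&(t>=b/1e3)&(t<(b+10)/1e3)&(W[...,2]>-.01); z=W[...,2][m]; r.append((len(z),round(float(z.max()),3) if len(z) else None))
        print(n,a,r)
```

```text
top0 -28 [(26, 0.142), (19, 0.141), (15, 0.203), (27, 0.14), (29, 0.139)]
top0 -20 [(22, 0.13), (32, 0.135), (15, 0.2), (11, 0.019), (12, 0.016)]
top0 -12 [(11, 0.005), (13, 0.122), (27, 0.203), (12, 0.005), (12, 0.002)]
top0 -4 [(11, 0.004), (11, 0.003), (27, 0.201), (10, 0.003), (11, 0.004)]
top0 4 [(10, 0.004), (11, 0.005), (24, 0.2), (12, 0.005), (11, 0.004)]
top0 12 [(12, 0.005), (10, 0.004), (13, 0.003), (11, 0.004), (12, 0.007)]
scene0 -28 [(59, 0.194), (57, 0.194), (50, 0.198), (51, 0.195), (52, 0.195)]
scene0 -20 [(51, 0.135), (30, 0.138), (43, 0.199), (49, 0.133), (34, 0.127)]
scene0 -12 [(35, 0.128), (47, 0.133), (27, 0.198), (10, 0.01), (15, 0.008)]
scene0 -4 [(10, 0.002), (12, 0.002), (21, 0.199), (14, 0.002), (13, 0.001)]
scene0 4 [(11, 0.004), (9, 0.002), (26, 0.199), (11, 0.002), (9, 0.0)]
scene0 12 [(13, 0.001), (10, 0.003), (18, 0.195), (10, 0.001), (12, 0.002)]
```

Emit:
arm_command([
  [5, [0, 0, -1.5], 0],
  [5, [0, 0, -1.5], 0],
  [5, [0, 0, -0.7], 0],
  [5, [0, 0, 0], 0],
  [2, [0, 0, 0], 0],
  [2, [0, 0, 0], 0],
  [2, [0, 0, 0], 0],
  [2, [0, 0, 0], 0],
  [2, [0, 0, 0], 0],
  [2, [0, 0, 0], 0],
], grip_force=25)

```text
clock: 12.15
position: [0.4769, 0.1584, 0.1915]
ee_rot: [0.541, -0.539, -0.458, 0.454]
contact_force: [-0.0, 6.3, 0.6]
width: 0.0236
```

```bash
python3 snap.py 9 .476 .156 .2
```

```text
scene crop origin 235 148
top crop origin 259 177
12.25 [0.4769 0.1583 0.1915] 0.023507598815786446 [ 0.14  6.57 -0.55]
```

View pics/c9.png

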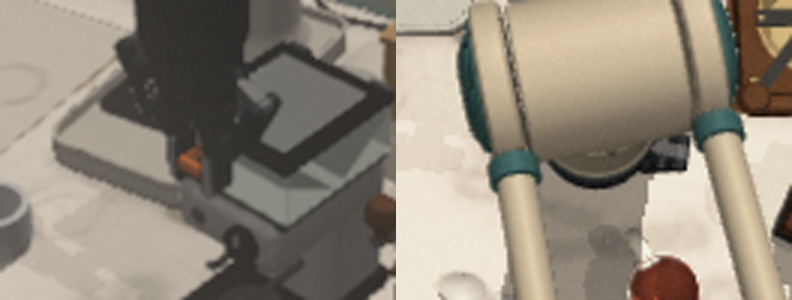

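Emit:
arm_command([
  [2, [0.06, 0.3, 0.4], 0],
  [2, [0.05, 0, 1.1], 0],
  [2, [0.1, -0.02, 0.8], 0],
  [2, [0.13, -0.02, 0.8], 0],
  [2, [0.18, -0.03, 0.75], 0],
  [2, [0.22, -0.04, 0.75], 0],
  [2, [0.26, -0.05, 0.73], 0],
  [2, [0.29, -0.05, 0.73], 0],
  [2, [0.33, -0.06, 0.7], 0],
  [2, [0.37, -0.06, 0.69], 0],
  [2, [0, 0, 0], 0],
], grip_force=30)

```text
clock: 13.35
position: [0.4955, 0.1551, 0.2656]
ee_rot: [0.54, -0.54, -0.456, 0.457]
contact_force: [-3.0, -1.5, -0.3]
width: 0.0237
```

```bash
python3 snap.py 10 .5 .156 .25
```

```text
scene crop origin 241 123
top crop origin 259 163
13.45 [0.495  0.1552 0.2648] 0.02379441290866318 [-3.72 -2.6  -0.83]
```

View pics/c10.png

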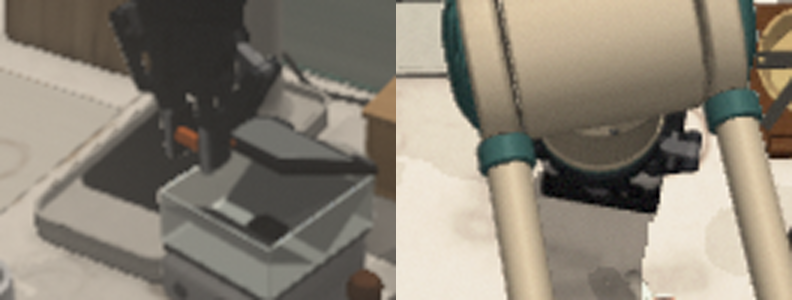

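Emit:
arm_command([
  [2, [0.38, -0.07, 0.66], 0],
  [2, [0.42, -0.08, 0.64], 0],
  [2, [0.46, -0.08, 0.62], 0],
  [2, [0.5, -0.09, 0.6], 0],
  [2, [0.53, -0.09, 0.57], 0],
  [2, [0.56, -0.1, 0.54], 0],
  [2, [0.58, -0.1, 0.5], 0],
  [2, [0.61, -0.11, 0.48], 0],
  [2, [0.63, -0.11, 0.44], 0],
  [2, [0.66, -0.12, 0.41], 0],
  [2, [0, 0, 0], 0],
  [2, [0, 0, 0], 0],
])

```text
clock: 14.65
position: [0.5495, 0.1449, 0.3204]
ee_rot: [-0.539, 0.541, 0.456, -0.457]
contact_force: [-3.4, -4.5, 0.1]
width: 0.0233
```

```bash
python3 snap.py 11 .53 .15 .27;python3 - <<'E'
from h import *
W=cloud(load("scene11")); h=np.array([.985,-.174]); c=np.array([.6228,.130])
s=(W[...,:2]-c)@h; t=(W[...,:2]-c)@np.array([.174,.985])
m=(s>-.10)&(s<.0)&(abs(t)<.05)&(W[...,2]>.2)&(W[...,2]<.30)&(W[...,2]-.193>-s*1.0)&(W[...,2]-.193<-s*2.6+.02)
print(m.sum()); p=np.c_[s[m],W[...,2][m]]
from cv2 import fitLine
l=fitLine(p.astype(np.float32),cv2.DIST_HUBER,0,.01,.01).ravel(); print(l,np.degrees(np.arctan2(abs(l[1]),abs(l[0]))))
E
```

```text
scene crop origin 251 108
top crop origin 261 147
14.75 [0.5495 0.1449 0.3203] 0.023245481744147433 [-4.03 -4.76  0.28]
590
[ 0.5348074  -0.84497404 -0.04247002  0.25278476] 57.669147
```

View pics/c11.png

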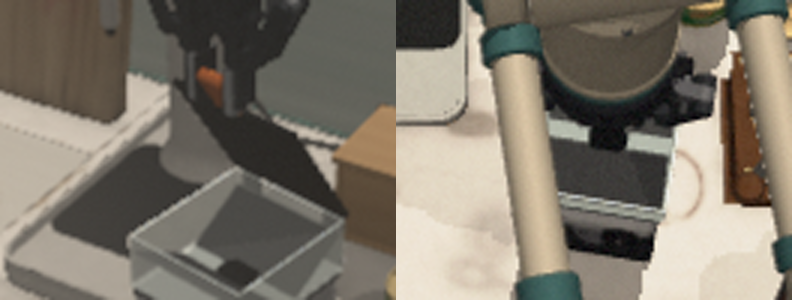

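Run:
```python
from rig import manip
from h import *
d=manip.get_image("scene"); d2=manip.get_image("top")
for c,z,t in(((.4974,.384),.044,115),((.4418,-.059),.117,115)):
    try:print(rim(d,c,z,t))
    except Exception as e:print(e)
cv2.imwrite("pics/f.png",np.vstack([d["pixels"][130:360,180:480,::-1],d2["pixels"][130:300,200:500,::-1]]))
s=manip.get_state();print(s["clock"],s["position"].round(4),s["width"],s["contact_force"].round(2))
```

```text
(array([0.49665297, 0.38262815, 0.0279    ]), np.float64(0.002340780330812717), 139)
(array([ 0.43825748, -0.06012998,  0.0277832 ]), np.float64(0.002133134845753882), 235)
14.85 [0.5495 0.1449 0.3203] 0.023622911746659737 [-3.72 -4.61 -0.1 ]
```

View pics/f.png

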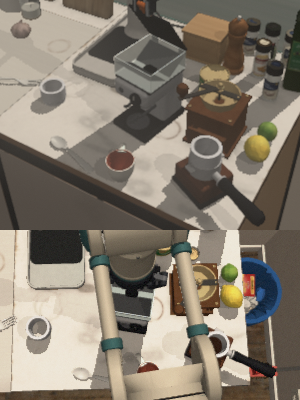

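The seated ring, the other ring, the cup and the spoon are where they should be, and the lid is held at rest.

```bash
python3 -c "
from rig import manip
print(manip.sign_off())"
```

```text
the job is handed in; nothing more can be done
None
```

The ring that fits is seated in the basket and let go, and the gripper is holding the hopper lid at about 60° open. I handed the job in at about 15 s on the robot's clock; no verdict was reported.

- **Ring that fits:** I tried the ring nearer the grinder first because its spigot looked narrower in the images. It slid in about 12 mm with no measurable resistance. After release its rim read 115 mm, which is about 117 mm (fully seated) once the camera's roughly 2 mm low reading is allowed for, and it was centred to within about 1 mm.
- **Other ring:** I never touched or test-fitted it; I took it to be the big one because the first ring seated. It still stands upright on the worktop where it started, within 0.5 mm.
- **Lid:** The gripper holds the tab by its sides at rest, with about 6 N of sideways load. The angle is 59.8° from the arm's rise and 57.7° from a line fitted to the depth image. The two disagree by about 2°, but both are inside 53–67°.
- **Cup, teaspoon and tin:** By eye in the last pictures, the cup and teaspoon look unmoved. The tin was partly hidden and I made no measurement of it, but the arm never went near it.
- **Camera disagreement:** The two cameras disagreed by about 4 mm in x. I lined up the ring with the basket using the scene camera alone, and the basket's position in the robot's frame came out about midway between the two.

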